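# Nip up the fuel cap and flip the filler door shut

## Task

The motorcycle fuel tank on the bench is ready to go back on its frame, but its filler cap is only loosely started on the thread. Screw the cap down until its seal is firmly nipped but not crushed, then tip the sprung filler door over so that it snaps shut over the cap. Leave the bush, the bearing and the screwdriver beside the tank where they are.

Things in the scene. Friction and masses are not known exactly. Their poses are not given: they have to be found in the camera images.
- tank: Red motorcycle fuel tank, 480 mm long, 284 wide, 165 high, fixed on wooden blocks. Origin: on the filler axis at bench height; z up, y towards the broad nose, where the door hinges. Its top is flat within 76 mm of the filler axis (165 above the bench), then slopes away; it reaches 210 to the nose, 270 to the tail, 142 to each side.
- pocket_floor (a point): Centre of the floor of the round filler pocket in the tank's top, on the filler axis, 129 mm above the bench. The pocket is 132 mm in diameter and 36 deep, open above; a bolted flange 68 mm in diameter stands 4 mm above its floor round the filler neck.
- cap_top (a point): Centre of the top of the screw cap: black, round and fluted, grip 53 mm in diameter and 28 high, a yellow bar across its top. Already caught on the thread, it cannot be lifted off. Clockwise from above screws it down, 4 mm a turn, at 0.06 N m; it starts 1.1 to 1.5 turns above the seal, several grips. Over-tightening crushes the seal: feel the torque.
- seal_touch (a point): Where the centre of the cap's top is when the cap first touches its rubber seal: 161 mm above the bench, give or take 1 with its thickness. Then the seal pushes back 0.4 N m per rad, plus 0.12 friction while turning. Well nipped: 0.5 to 1 rad past touch (0.3 to 0.5 N m); under 0.15 rad leaks, over 1.5 rad is crushed. Held still, friction may add or hide 0.12. Let go, it eases back to 0.3 rad.
- flap (a joint): Angle of the filler door about its hinge, rad: 0 shut, 2.5 fully open (start: laid back over the nose, free end 37 degrees above level). An over-centre spring holds it at either stop. To shut it, tip it from the open stop (about 0.22 N m, or 1.5 N at its free edge) past the snap point near 1.4, and it springs shut by itself.
- flap_hinge (a point): Middle of the door's hinge axis: 78 mm from the filler axis towards the nose, 169 above the bench; the hinge axis lies along the tank's x. The door is a red disc 143 mm in diameter and 4 thick, its plane within 3 mm of the hinge axis, with a tab 34 mm wide at its free end.
- flap_edge (a point): Middle of the free edge of the door's tab, 160 mm from the hinge axis.
- bush_mid (a point): Centre of a loose plain aluminium bush, 48 mm in diameter, 32 high, standing beside the tank. Not to be disturbed.
- bearing_mid (a point): Centre of a loose ball bearing, 62 mm in diameter, 16 high, lying beside the tank. Not to be disturbed.
- driver_grip (a point): Handle of a loose blue screwdriver lying in front of the tank's nose. Not to be disturbed.

How it is judged:
On the way, in this order (a step that is already met when the one before it is completed fails the run):
1. the cap is screwed down until its seal is nipped (at least 0.15 rad past first touch: top 0.1 mm below it) (z of cap_top in the frame of seal_touch below -0.0001 m), for 0.2 s.
2. the filler door has snapped shut (value of joint flap below 0.06 rad), for 0.2 s.
At the end, for the whole second after the job is handed in: The cap is screwed down 0.15 to 1.5 rad past its first touch of the seal (its top 0.1 to 1 mm below the first-touch point), the filler door rests shut (within 0.06 rad of its closed stop), and the bush, bearing and screwdriver lie within 15 mm of where they started (z of cap_top in the frame of seal_touch between -0.001 and -0.0001 m and value of joint flap below 0.06 rad and distance of each of bush_mid, bearing_mid, driver_grip from where it was at the start of the episode below 0.015 m).
It fails at once if the cap is overtightened and its seal crushed (1.5 rad past first touch: top 1 mm below it) (z of cap_top in the frame of seal_touch below -0.001 m).
It fails at once if the bush is disturbed (moved more than 15 mm) (distance of bush_mid from where it was at the start of the episode above 0.015 m).
It fails at once if the bearing is disturbed (moved more than 15 mm) (distance of bearing_mid from where it was at the start of the episode above 0.015 m).
It fails at once if the screwdriver is disturbed (moved more than 15 mm) (distance of driver_grip from where it was at the start of the episode above 0.015 m).
It also fails if it takes over 72 s, if anything falls off the work surface, if the arm or the gripper's body presses on something with over 40 N, if the wrist force passes 120 N, or if a joint passes its speed limit or range.

## Robot

A 6-joint arm with a two-finger parallel gripper is mounted at the origin on the work surface. World frame = base frame: x ahead of the robot, y to its left, z up, the work surface at z = 0. Lengths are in m, angles in rad, forces in N, time in s.
With the tool pointing down it reaches from about 0.3 to 0.875 m from the base axis. Payload 6.4 kg.
Tool frame: the origin (TCP) lies on the centre line of the jaws, within the pads' length; the fingertips stand 14 mm ahead of it and the grasp point (between the pads) lies 5 mm behind it; z points along the fingers, y is the direction in which the jaws open and shut (so a half turn about z gives the same grasp; the last joint's range is limited). The gripper opens to 88 mm and grips with 3 to 60 N. Pads are 18 mm wide; open, the fingers measure 123 mm over their backs; the gripper's body (75 mm by 187 mm) begins 45 mm behind the grasp point.
Start: joints at [0.917, 0.181, 1.607, -0, 1.354, -0.206], TCP at [0.249, 0.518, 0.253] pointing down, gripper open.
Joint ranges: [-2.99, 2.99], [-0.89, 2.07], [0.3, 2.58], [-1.14, 4.28], [0, 2.63], [-3.12, 3.12]. Speed limits (rad/s): [2.57, 2.57, 3.01, 3.14, 3.14, 3.14].

## Interface

Orientations are given as a 3x3 rotation matrix whose columns are the frame's x, y, z axes.
In Python, from station import * gives the robot as it stands.
- The arm moves only by the tool send_rows, never from a script. Its argument "targets" is a list of rows, each a list of 3 entries, a list of its own where there are three numbers: the turn, a rotation vector about the tool's x, y, z in degrees, then the shift along the tool's x, y, z in cm, then the opening, from 0 (shut) to 1 (fully open). In form: [[[wx, wy, wz], [x, y, z], claw], ...]. A call has exactly 10 rows; each row is the pose to reach, as a shift and turn from the pose measured when the call began, along the tool's axes at that moment; what a row does not reach only later rows make up. A row lasts 1/8 s, in which the tool goes at most 62.5 mm and 10.7 degrees, less where a joint would pass 70% of its speed; a pose out of reach is approached as far as the arm can. A call with a gripper value outside its range is refused whole. The fingers move at their own pace and stop on an object; "force" is the grip in N (left out, the last holds). Time passes only in rows, so rows that repeat a pose let the fingers close, or fill a call up. It gives the time, the measured TCP pose, the force and the opening at its end, in the units of the state.
- sense(): the state, without advancing time (a new reading comes with each control period).
- capture(name): name is "side" or "top" or "wrist"; returns a dict with "img" (480x640x3 uint8, red, green, blue), "K" (3x3 intrinsics, pixels), "k1" (the pictures are not rectified: a ray, as slopes to the right and down, at radius r is drawn at 1 + k1 r^2 times it, then the intrinsics apply), "world_to_cam" (4x4, takes a point from world to camera coordinates); the wrist camera has in their place "T_tool_cam" (4x4, takes a point from camera to tool coordinates, whose origin is the TCP and whose axes are the flange's). Camera axes: x right, y up, looking along -z (the intrinsics and any distortion apply to the point x, -y, -z); pixel columns grow to the right and rows downward; lengths in m; the calibration is good to about 2 mm. A picture is of the moment at which its call begins: read the wrist's pose just before it. There is no depth.
- close_job(): hands the job in, once; it reports no verdict.
The state is a dict: "time_s": time; "qpos": joint angles; "qd": joint speeds; "joint_torque": joint torques, N m; "position": TCP position; "eef_rot": TCP orientation; "ft_force": force on the tool from outside, world axes, zero at the start; "wrist_torque": the same for the moment, N m; "grip_width": opening from 0.0 (shut) to 1.0 (fully open).
Only numpy, scipy, OpenCV 4.12 (cv2) and the standard library are available. Lean on these libraries where they do the work, as an engineer would, in place of code of your own. Each camera call takes 0.05 s, during which the arm holds its last target.

## Working session

There is one attempt and no reset: what is moved stays moved. The work goes in short steps, Python scripts to look and compute and a tool call to move; the robot and the scene stay as the last step left them, time stands still between calls to the robot, and variables do not carry over. Pictures are saved under pics/ and viewed, and the job is handed in when it is done.

Besides the shell and the picture viewer there is one more tool, called after ">>>" in YAML: its name, and indented under it one key for each argument. send_rows: Moves the arm, as the interface text tells. Its arguments: {"type":"object","properties":{"targets":{"type":"array","items":{"type":"array"}},"force":{"type":"number"}},"required":["targets"]}

```bash
ls; mkdir -p pics; python3 - <<'E'
from station import *
import cv2,json
s=sense();print(s)
for n in ["side","top","wrist"]:
    c=capture(n); cv2.imwrite(f"pics/{n}0.png",c["img"][:,:,::-1])
    print(n,{k:(v.tolist() if hasattr(v,'tolist') else v) for k,v in c.items() if k!="img"})
E
```

```text
pics
{'time_s': 0.0, 'qpos': array([ 9.16703776e-01,  1.81514810e-01,  1.60797506e+00,  1.23850866e-05,
        1.35378829e+00, -2.06309088e-01]), 'qd': array([ 4.51475042e-04,  7.21418319e-04, -3.17205058e-03, -2.89054399e-04,
       -4.27611678e-05, -1.21626059e-03]), 'joint_torque': array([-1.46569888e-03, -4.33889294e+01, -3.41835988e+01,  7.00027496e-02,
        3.89135582e-02, -1.73321714e-04]), 'position': array([0.24863539, 0.51791643, 0.25184079]), 'eef_rot': array([[-9.01407663e-01,  4.32970153e-01, -1.03512560e-03],
       [ 4.32971243e-01,  9.01406752e-01, -1.33025827e-03],
       [ 3.57107079e-04, -1.64728461e-03, -9.99998579e-01]]), 'ft_force': array([-0.14135587,  0.15941787,  0.58425278]), 'wrist_torque': array([-0.0289875 , -0.00706349,  0.03111842]), 'grip_width': 0.9979638936405156}
side {'K': [[459.05643210851747, 0.0, 322.18053896546877], [0.0, 459.05643210851747, 236.56144051191401], [0.0, 0.0, 1.0]], 'k1': -0.08853831758901695, 'world_to_cam': [[-0.9863828487144736, -0.16333540513678782, 0.019246329279129653, 0.5351158823185079], [0.10233380250837752, -0.517919
[... 362 characters left out ...]
77969, 0.02187640708452402, -0.031814281243834876], [0.99469472248738, 0.023322337611583123, 0.10019220340967548, -0.5306449575756222], [-0.10065584284571959, 0.019633036240770296, 0.9947275733531201, -0.9572125856778743], [0.0, 0.0, 0.0, 1.0]]}
wrist {'K': [[363.1435716829816, 0.0, 322.41555185547014], [0.0, 363.1435716829816, 234.31362125649034], [0.0, 0.0, 1.0]], 'k1': -0.06810235300503108, 'T_tool_cam': [[-0.0009542873723850786, 0.949336487990262, 0.3142599591197142, 0.08188044895493016], [0.9999986415319986, 0.0013282974430668427, -0.0009759918331644623, 0.0002616309005305517], [-0.0013439753593605008, 0.314258600830934, -0.9493364659244979, -0.13248506908784075], [0.0, 0.0, 0.0, 1.0]]}
```

View pics/side0.png

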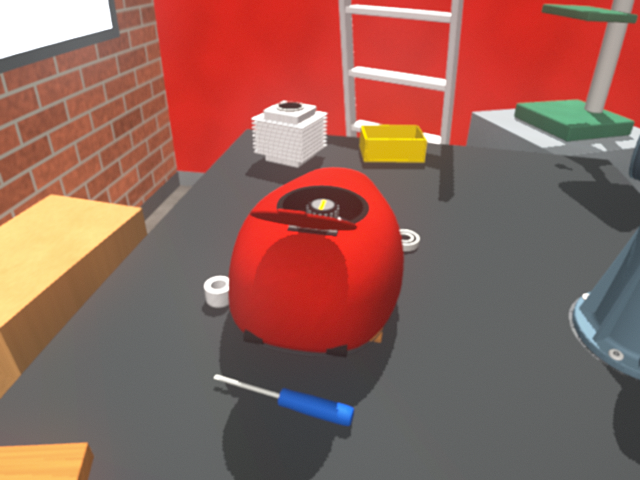

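View pics/top0.png

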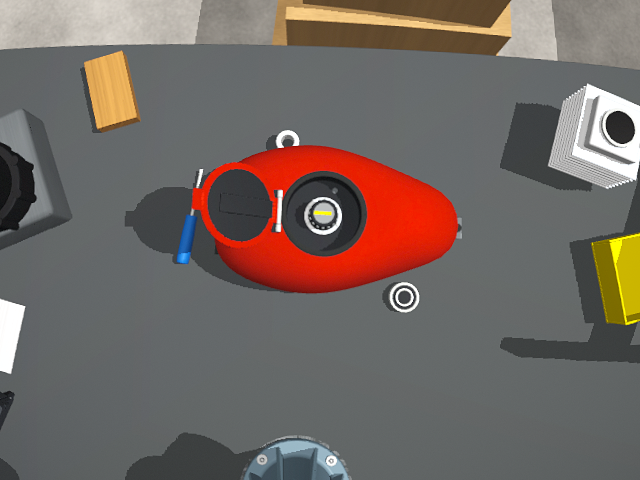

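View pics/wrist0.png

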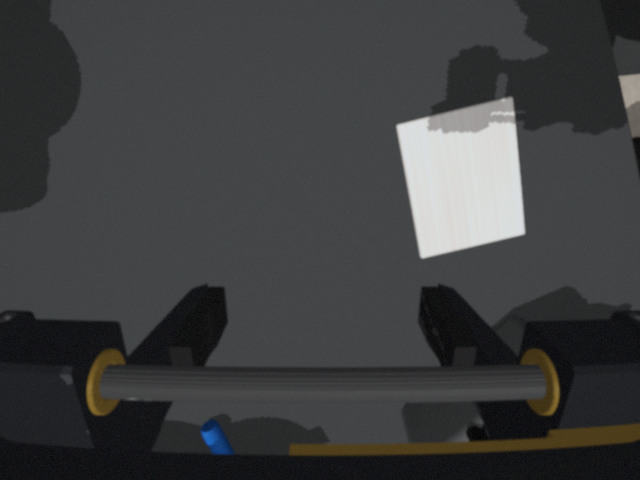

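```bash
cat > h.py <<'E'
from station import *
import numpy as np, cv2
def ray(c,uv,s=None):
    K=c["K"];p=(np.array(uv,float)-[K[0,2],K[1,2]])/[K[0,0],K[1,1]]
    q=p.copy()
    for _ in range(30): q=p/(1+c["k1"]*(q@q))
    d=np.array([q[0],-q[1],-1.])
    if "world_to_cam" in c:
        M=np.linalg.inv(np.array(c["world_to_cam"]))
    else:
        T=np.eye(4);T[:3,:3]=s["eef_rot"];T[:3,3]=s["position"];M=T@np.array(c["T_tool_cam"])
    d=M[:3,:3]@d
    return M[:3,3],d/np.linalg.norm(d)
def onz(c,uv,z,s=None):
    o,d=ray(c,uv,s);return o+d*(z-o[2])/d[2]
def tri(r1,r2):
    (a,d),(b,e)=r1,r2
    t=np.linalg.lstsq(np.c_[d,-e],b-a,rcond=None)[0]
    p,q=a+d*t[0],b+e*t[1];return (p+q)/2,np.linalg.norm(p-q)
E
python3 - <<'E'
from h import *
def load(n):return cv2.imread(f"pics/{n}0.png")
T=capture("top");S=capture("side")
def yel(c,box):
    h=cv2.cvtColor(c["img"],cv2.COLOR_RGB2HSV);m=cv2.inRange(h,(20,120,120),(35,255,255))
    z=np.zeros_like(m);x0,y0,x1,y1=box;z[y0:y1,x0:x1]=m[y0:y1,x0:x1]
    v,u=np.nonzero(z);return np.array([u.mean(),v.mean()]),len(u)
a,n=yel(T,(280,170,370,260));b,k=yel(S,(290,180,360,230));print(a,n,b,k)
print("cap tri",tri(ray(T,a),ray(S,b)),"plane .166",onz(T,a,.166),onz(S,b,.166))
# pocket rim
for nme,c,box in(("top",T,(270,160,380,265)),):
    h=cv2.cvtColor(c["img"],cv2.COLOR_RGB2HSV)
    red=((h[...,0]<8)|(h[...,0]>172))&(h[...,1]>150)
    m=(~red).astype(np.uint8)*255;z=np.zeros_like(m);x0,y0,x1,y1=box;z[y0:y1,x0:x1]=m[y0:y1,x0:x1]
    cs,_=cv2.findContours(z,cv2.RETR_EXTERNAL,cv2.CHAIN_APPROX_NONE)
    for q in sorted(cs,key=cv2.contourArea)[-2:]:
        print(cv2.contourArea(q),cv2.boundingRect(q))
    q=max(cs,key=cv2.contourArea)[:,0]
    P=np.array([onz(c,p,.165)[:2] for p in q])
    # circle fit, right-hand part only
    s=q[:,0]>300;A=np.c_[2*P[s],np.ones(s.sum())];x=np.linalg.lstsq(A,(P[s]**2).sum(1),rcond=None)[0]
    print("pocket",x[:2],np.sqrt(x[2]+x[:2]@x[:2]))
for n,c,b in(("t",T,(180,130,480,310)),("s",S,(200,160,420,360))):
    x0,y0,x1,y1=b;im=cv2.resize(c["img"][y0:y1,x0:x1],None,fx=2.6,fy=2.6,interpolation=cv2.INTER_CUBIC);cv2.imwrite(f"pics/{n}z.png",im[:,:,::-1])
E
```

```text
[321.80357143 212.53571429] 56 [321.90909091 204.90909091] 33
cap tri (array([ 0.55171157, -0.03494214,  0.16824058]), np.float64(0.0006186049957605063)) plane .166 [ 0.55171906 -0.03505706  0.166     ] [ 0.55268086 -0.03917815  0.166     ]
15.5 (270, 201, 2, 17)
5904.5 (272, 171, 95, 86)
pocket [ 0.55149764 -0.03806775] 0.0746210344120037
```

View pics/tz.png

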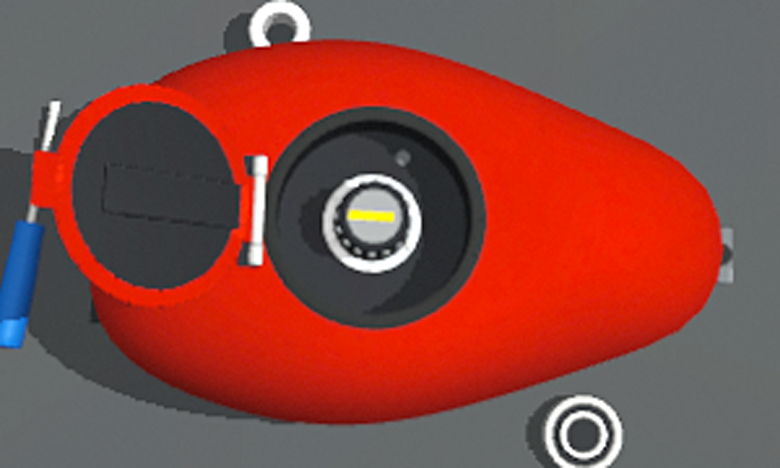

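View pics/sz.png

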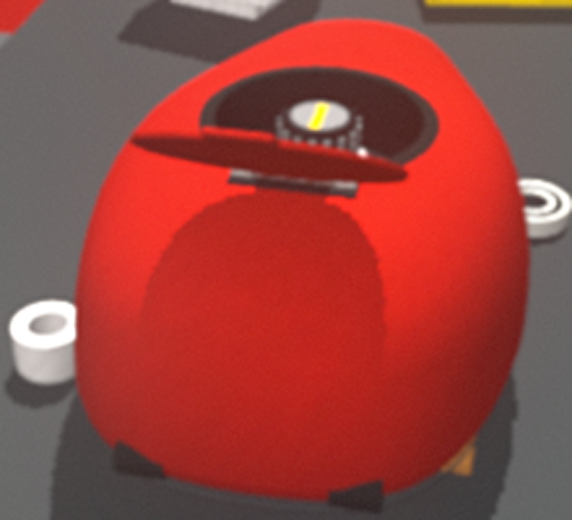

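```bash
python3 - <<'E'
from h import *
T=capture("top");S=capture("side")
f=lambda x,y:np.array([180+(x+.5)/2.6-.5,130+(y+.5)/2.6-.5])
a=onz(T,f(260,160),.171);b=onz(T,f(254,262),.171);print("hinge",a,b,(a+b)/2, np.degrees(np.arctan2(*(a-b)[[1,0]])))
cap=np.array([.5517,-.0350])
tab=onz(T,f(33,178),.265);tail=onz(T,f(724,252),.1)
for p in (tab,(a+b)/2,tail): 
    d=p[:2]-cap;print(p,np.linalg.norm(d),np.degrees(np.arctan2(d[1],d[0])))
E
```

```text
hinge [0.58668322 0.0391729  0.171     ] [0.51795817 0.04119731 0.171     ] [0.55232069 0.0401851  0.171     ] -1.6872564225178361
[0.55547571 0.16969459 0.265     ] 0.20472940544520732 88.94326637977846
[0.55232069 0.0401851  0.171     ] 0.07518766676260369 89.52700244134749
[ 0.5407742  -0.29928881  0.1       ] 0.26451455067895285 -92.36728242657756
```

>>> send_rows:
  targets:
    - [[0, 0, 0], [-5, -3.6, -3], 0.85]
    - [[0, 0, -5], [-10, -7.2, -6], 0.85]
    - [[0, 0, -10], [-15, -10.8, -9], 0.85]
    - [[0, 0, -15], [-20, -14.4, -11], 0.85]
    - [[0, 0, -20], [-25, -18, -11], 0.85]
    - [[0, 0, -25], [-30, -21.6, -11], 0.85]
    - [[0, 0, -30], [-35, -25.2, -11], 0.85]
    - [[0, 0, -35], [-40, -28.8, -11], 0.85]
    - [[0, 0, -40], [-45, -32.4, -11], 0.85]
    - [[0, 0, -45], [-51, -36.7, -11], 0.85]

```text
time_s: 1.6
position: [0.5379, -0.0125, 0.3628]
eef_rot: [[-0.943, -0.334, 0.0], [-0.334, 0.943, -0.0], [-0.0, -0.0, -1.0]]
ft_force: [-0.1, -0.3, 0.6]
grip_width: 0.846
```

```bash
cat > st.py <<'E'
from h import *
np.set_printoptions(precision=4,suppress=True)
s=sense();R=s["eef_rot"]
print("t",s["time_s"],"pos",s["position"],"q",s["qpos"],"F",s["ft_force"],"M",s["wrist_torque"],"w",s["grip_width"]);print(R)
E
python3 - <<'E'
from st import *
d=np.array([.5517,-.035,.300])-s["position"];print("tool shift cm",R.T@d*100)
E
```

```text
t 1.6 pos [ 0.5379 -0.0125  0.3628] q [-0.2439  0.0257  1.556  -0.0002  1.5593 -2.1548] F [-0.0982 -0.294   0.6473] M [ 0.0953 -0.0099 -0.0295] w 0.8464374440677034
[[-0.9427 -0.3337  0.0005]
 [-0.3337  0.9427 -0.0003]
 [-0.0003 -0.0004 -1.    ]]
tool shift cm [-0.5507 -2.5817  6.2849]
```

>>> send_rows:
  targets:
    - [[0, 0, -8], [-0.1, -0.5, 1], 0.85]
    - [[0, 0, -16], [-0.2, -1, 2], 0.85]
    - [[0, 0, -24], [-0.3, -1.5, 3], 0.85]
    - [[0, 0, -32], [-0.4, -2, 4], 0.85]
    - [[0, 0, -40], [-0.5, -2.6, 5], 0.85]
    - [[0, 0, -47], [-0.55, -2.6, 6], 0.85]
    - [[0, 0, -47], [-0.55, -2.6, 6.3], 0.85]
    - [[0, 0, -47], [-0.55, -2.6, 6.3], 0.85]
    - [[0, 0, -47], [-0.55, -2.6, 6.3], 0.85]
    - [[0, 0, -47], [-0.55, -2.6, 6.3], 0.85]

```text
time_s: 2.85
position: [0.5519, -0.0352, 0.3003]
eef_rot: [[-0.399, -0.917, 0.001], [-0.917, 0.399, -0.0], [-0.0, -0.001, -1.0]]
ft_force: [0.1, -0.9, 0.9]
grip_width: 0.848
```

```bash
python3 - <<'E'
from st import *
c=capture("wrist");cv2.imwrite("pics/w1.png",c["img"][:,:,::-1])
h=cv2.cvtColor(c["img"],cv2.COLOR_RGB2HSV);m=cv2.inRange(h,(20,120,120),(35,255,255))
n,l,stt,ce=cv2.connectedComponentsWithStats(m)
for i in range(1,n):
    if stt[i,4]>20: print(stt[i],ce[i],onz(c,ce[i],.167,s))
E
```

```text
t 2.85 pos [ 0.5519 -0.0352  0.3003] q [-0.2782  0.0937  1.6078 -0.0001  1.4387 -3.0089] F [ 0.057  -0.8659  0.863 ] M [ 0.1133  0.0354 -0.0182] w 0.8481026233199327
[[-0.3994 -0.9168  0.0013]
 [-0.9168  0.3994 -0.0005]
 [-0.0001 -0.0013 -1.    ]]
[313 208  21  37 288] [322.8611 225.9062] [ 0.5519 -0.0351  0.167 ]
[ 497  351   35   66 1017] [517.3894 383.9233] [0.4474 0.178  0.167 ]
[115 366  14  50 272] [119.6287 394.8529] [0.795 0.041 0.167]
[581 427  24  13 172] [591.3023 431.4651] [0.3878 0.2762 0.167 ]
[521 429  58  15 427] [549.0843 434.192 ] [0.4303 0.2576 0.167 ]
[266 444  12   5  41] [270.9512 445.6829] [0.6898 0.1526 0.167 ]
[298 444  10   5  34] [301.7059 445.9118] [0.6619 0.1648 0.167 ]
[329 444   9   5  34] [332.4706 445.6176] [0.6339 0.1765 0.167 ]
[360 444   7   4  22] [362.8636 445.2727] [0.6062 0.1883 0.167 ]
```

View pics/w1.png

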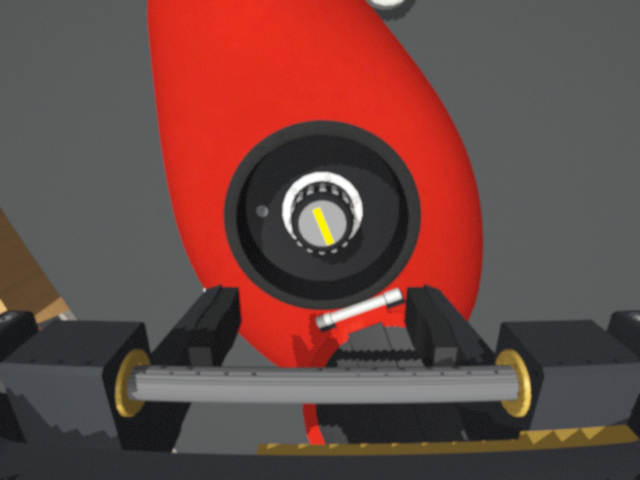

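>>> send_rows:
  targets:
    - [[0, 0, 0], [0, 0, 3], 0.85]
    - [[0, 0, 0], [0, 0, 6], 0.85]
    - [[0, 0, 0], [0, 0, 9], 0.85]
    - [[0, 0, 0], [0, 0, 11], 0.85]
    - [[0, 0, 0], [0, 0, 13], 0.85]
    - [[0, 0, 0], [0, 0, 14], 0.85]
    - [[0, 0, 0], [0, 0, 14.3], 0.85]
    - [[0, 0, 0], [0, 0, 14.3], 0.85]
    - [[0, 0, 0], [0, 0, 14.3], 0.85]
    - [[0, 0, 0], [0, 0, 14.3], 0.85]

```text
time_s: 4.15
position: [0.5524, -0.0353, 0.1579]
eef_rot: [[-0.399, -0.917, 0.002], [-0.917, 0.399, -0.001], [-0.0, -0.002, -1.0]]
ft_force: [-0.3, 0.4, 0.1]
grip_width: 0.849
```

```bash
python3 -c "
from st import *
for n in('top','side'):
    c=capture(n);cv2.imwrite('pics/d_%s.png'%n,c['img'][:,:,::-1])
"
```

```text
t 4.15 pos [ 0.5524 -0.0353  0.1579] q [-0.2782  0.2367  1.7453 -0.0001  1.1573 -3.0091] F [-0.334   0.3967  0.0546] M [0.1228 0.0485 0.0046] w 0.8486402431685722
[[-0.3993 -0.9168  0.0022]
 [-0.9168  0.3993 -0.0007]
 [-0.0002 -0.0023 -1.    ]]
```

View pics/d_side.png

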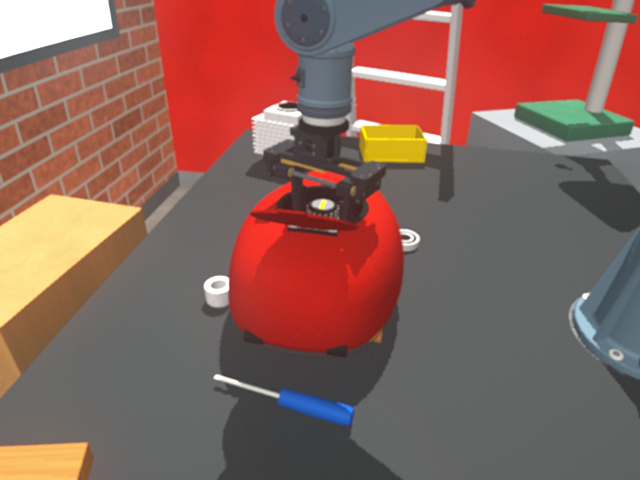

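>>> send_rows:
  force: 30
  targets:
    - [[0, 0, 0], [0, 0.05, 0], 0.7]
    - [[0, 0, 0], [0, 0.05, 0], 0.5]
    - [[0, 0, 0], [0, 0.05, 0], 0.5]
    - [[0, 0, 0], [0, 0.05, 0], 0.5]
    - [[0, 0, 0], [0, 0.05, 0], 0.5]
    - [[0, 0, 0], [0, 0.05, 0], 0.5]
    - [[0, 0, 0], [0, 0.05, 0], 0.5]
    - [[0, 0, 0], [0, 0.05, 0], 0.5]
    - [[0, 0, 0], [0, 0.05, 0], 0.5]
    - [[0, 0, 0], [0, 0.05, 0], 0.5]

```text
time_s: 5.5
position: [0.5522, -0.0353, 0.1578]
eef_rot: [[-0.399, -0.917, 0.003], [-0.917, 0.399, -0.001], [-0.0, -0.003, -1.0]]
ft_force: [5.8, -2.3, -0.4]
grip_width: 0.592
```

```bash
python3 st.py
```

```text
t 5.5 pos [ 0.5522 -0.0353  0.1578] q [-0.2782  0.2359  1.7464 -0.0002  1.1564 -3.0089] F [ 5.7907 -2.3493 -0.4124] M [-0.217  -0.7011  0.0597] w 0.5920614797783399
[[-0.3994 -0.9168  0.0027]
 [-0.9168  0.3994 -0.001 ]
 [-0.0002 -0.0029 -1.    ]]
```

>>> send_rows:
  targets:
    - [[0, 0, 10], [0, 0, 0.01], 0.5]
    - [[0, 0, 20], [0, 0, 0.02], 0.5]
    - [[0, 0, 30], [0, 0, 0.03], 0.5]
    - [[0, 0, 40], [0, 0, 0.04], 0.5]
    - [[0, 0, 50], [0, 0, 0.06], 0.5]
    - [[0, 0, 60], [0, 0, 0.07], 0.5]
    - [[0, 0, 70], [0, 0, 0.08], 0.5]
    - [[0, 0, 80], [0, 0, 0.09], 0.5]
    - [[0, 0, 90], [0, 0, 0.1], 0.5]
    - [[0, 0, 100], [0, 0, 0.11], 0.5]

```text
time_s: 6.75
position: [0.5533, -0.0387, 0.1568]
eef_rot: [[-0.83, 0.558, 0.005], [0.557, 0.83, -0.007], [-0.008, -0.003, -1.0]]
ft_force: [6.8, -15.4, -6.9]
grip_width: 0.596
```

```bash
python3 st.py
```

```text
t 6.75 pos [ 0.5533 -0.0387  0.1568] q [-0.2809  0.2382  1.7459 -0.0058  1.1505 -1.258 ] F [  6.8061 -15.3875  -6.9143] M [-2.464  -1.0644  0.0968] w 0.5961198767599949
[[-0.8301  0.5575  0.0053]
 [ 0.5575  0.8302 -0.007 ]
 [-0.0083 -0.0029 -1.    ]]
```

>>> send_rows:
  targets:
    - [[0, 0, 0], [0, 0, 0], 0.75]
    - [[0, 0, 0], [0, 0, 0], 0.75]
    - [[0, 0, 0], [0, 0, 0], 0.75]
    - [[0, 0, 0], [0.1, 0, 0], 0.75]
    - [[0, 0, 0], [0.2, 0, 0], 0.75]
    - [[0, 0, 0], [0.24, 0, 0], 0.75]
    - [[0, 0, 0], [0.24, 0, 0], 0.75]
    - [[0, 0, 0], [0.24, 0, 0], 0.75]
    - [[0, 0, 0], [0.24, 0, 0], 0.75]
    - [[0, 0, 0], [0.24, 0, 0], 0.75]

```text
time_s: 8.0
position: [0.5513, -0.0374, 0.1568]
eef_rot: [[-0.83, 0.558, 0.005], [0.558, 0.83, -0.007], [-0.008, -0.003, -1.0]]
ft_force: [-0.6, 0.5, 0.0]
grip_width: 0.75
```

```bash
cat > corr.py <<'E'
from st import *
import sys
from scipy.spatial.transform import Rotation as Ro
C=np.array([float(a) for a in sys.argv[1:4]])
print("shift cm",R.T@(C-s["position"])*100)
# level the tool: rotvec in tool frame bringing z to straight down
z=R.T@np.array([0,0,-1.]);ax=np.cross([0,0,1],z);print("level turn deg",np.degrees(ax))
E
python3 corr.py .5513 -.0374 .1568
```

```text
t 8.0 pos [ 0.5513 -0.0374  0.1568] q [-0.2796  0.2339  1.7512 -0.0059  1.1495 -1.2566] F [-0.5944  0.4855  0.0252] M [0.0409 0.0478 0.07  ] w 0.7495597267328681
[[-0.8301  0.5575  0.0053]
 [ 0.5575  0.8301 -0.0071]
 [-0.0083 -0.0029 -1.    ]]
shift cm [-0.0009 -0.0018  0.0038]
level turn deg [-0.1676  0.4778  0.    ]
```

>>> send_rows:
  force: 30
  targets:
    - [[-0.17, 0.48, 0], [0, 0, 0], 0.75]
    - [[-0.17, 0.48, 0], [0, 0, 0], 0.75]
    - [[-0.17, 0.48, 0], [0, 0, 0], 0.6]
    - [[-0.17, 0.48, 0], [0, 0, 0], 0.5]
    - [[-0.17, 0.48, 0], [0, 0, 0], 0.5]
    - [[-0.17, 0.48, 0], [0, 0, 0], 0.5]
    - [[-0.17, 0.48, 0], [0, 0, 0], 0.5]
    - [[-0.17, 0.48, 0], [0, 0, 0], 0.5]
    - [[-0.17, 0.48, 0], [0, 0, 0], 0.5]
    - [[-0.17, 0.48, 0], [0, 0, 0], 0.5]

```text
time_s: 9.25
position: [0.5512, -0.0376, 0.1568]
eef_rot: [[-0.83, 0.558, -0.0], [0.558, 0.83, -0.0], [0.0, -0.0, -1.0]]
ft_force: [-3.2, -3.4, 1.3]
grip_width: 0.594
```

```bash
python3 st.py
```

```text
t 9.25 pos [ 0.5512 -0.0376  0.1568] q [-0.2828  0.2374  1.7468 -0.0003  1.1575 -1.262 ] F [-3.2199 -3.4253  1.3266] M [-0.5914  0.5197  0.0236] w 0.5939030307027648
[[-0.8301  0.5576 -0.0002]
 [ 0.5576  0.8301 -0.0002]
 [ 0.0001 -0.0003 -1.    ]]
```

>>> send_rows:
  targets:
    - [[0, 0, 10], [0, 0, 0.01], 0.5]
    - [[0, 0, 20], [0, 0, 0.02], 0.5]
    - [[0, 0, 30], [0, 0, 0.03], 0.5]
    - [[0, 0, 40], [0, 0, 0.04], 0.5]
    - [[0, 0, 50], [0, 0, 0.06], 0.5]
    - [[0, 0, 60], [0, 0, 0.07], 0.5]
    - [[0, 0, 70], [0, 0, 0.08], 0.5]
    - [[0, 0, 80], [0, 0, 0.09], 0.5]
    - [[0, 0, 90], [0, 0, 0.1], 0.5]
    - [[0, 0, 100], [0, 0, 0.11], 0.5]

```text
time_s: 10.5
position: [0.5516, -0.0376, 0.1558]
eef_rot: [[0.697, 0.717, 0.001], [0.717, -0.697, -0.0], [0.0, 0.001, -1.0]]
ft_force: [-0.6, -2.8, 0.4]
grip_width: 0.592
```

```bash
python3 st.py
```

```text
t 10.5 pos [ 0.5516 -0.0376  0.1558] q [-0.2827  0.239   1.7472 -0.0001  1.1544  0.489 ] F [-0.5575 -2.7861  0.4286] M [-0.5437  0.1039 -0.0046] w 0.5924780164928521
[[ 0.6973  0.7168  0.0008]
 [ 0.7168 -0.6973 -0.0004]
 [ 0.0003  0.0008 -1.    ]]
```

>>> send_rows:
  targets:
    - [[0, 0, 10.5], [0, 0, 0.01], 0.5]
    - [[0, 0, 21], [0, 0, 0.02], 0.5]
    - [[0, 0, 31.5], [0, 0, 0.03], 0.5]
    - [[0, 0, 42], [0, 0, 0.04], 0.5]
    - [[0, 0, 52.5], [0, 0, 0.06], 0.5]
    - [[0, 0, 63], [0, 0, 0.07], 0.5]
    - [[0, 0, 73.5], [0, 0, 0.08], 0.5]
    - [[0, 0, 84], [0, 0, 0.09], 0.5]
    - [[0, 0, 94.5], [0, 0, 0.1], 0.5]
    - [[0, 0, 105], [0, 0, 0.12], 0.5]

```text
time_s: 11.75
position: [0.5516, -0.038, 0.1546]
eef_rot: [[0.507, -0.862, 0.001], [-0.862, -0.507, -0.001], [0.001, 0.0, -1.0]]
ft_force: [-3.2, -4.2, 0.6]
grip_width: 0.594
```

>>> send_rows:
  targets:
    - [[0, 0, 10], [0, 0, 0.01], 0.5]
    - [[0, 0, 20], [0, 0, 0.02], 0.5]
    - [[0, 0, 30], [0, 0, 0.03], 0.5]
    - [[0, 0, 30], [0, 0, 0.03], 0.5]
    - [[0, 0, 30], [0, 0, 0.03], 0.5]
    - [[0, 0, 30], [0, 0, 0.03], 0.75]
    - [[0, 0, 30], [0, 0, 0.03], 0.75]
    - [[0, 0, 30], [0, 0, 0.03], 0.75]
    - [[0, 0, 30], [0, 0, 0.03], 0.75]
    - [[0, 0, 30], [0, 0, 0.03], 0.75]

```text
time_s: 13.0
position: [0.5516, -0.038, 0.1542]
eef_rot: [[0.008, -1.0, 0.001], [-1.0, -0.008, -0.001], [0.001, -0.001, -1.0]]
ft_force: [-0.2, -0.2, 0.0]
grip_width: 0.751
```

```bash
python3 st.py; python3 corr.py .5514 -.0375 .1545
```

```text
t 13.0 pos [ 0.5516 -0.038   0.1542] q [-0.2829  0.2411  1.7482 -0.001   1.1515  2.851 ] F [-0.2401 -0.1681  0.0089] M [0.0594 0.0691 0.0174] w 0.7508270451503241
[[ 0.0081 -1.      0.0006]
 [-1.     -0.0081 -0.0011]
 [ 0.0011 -0.0006 -1.    ]]
t 13.0 pos [ 0.5516 -0.038   0.1542] q [-0.2829  0.2411  1.7482 -0.001   1.1515  2.851 ] F [-0.2401 -0.1681  0.0089] M [0.0594 0.0691 0.0174] w 0.7508270451503241
[[ 0.0081 -1.      0.0006]
 [-1.     -0.0081 -0.0011]
 [ 0.0011 -0.0006 -1.    ]]
shift cm [-0.0456  0.0177 -0.0258]
level turn deg [-0.0321 -0.0621  0.    ]
```

>>> send_rows:
  targets:
    - [[0, 0, -10.5], [-0.04, 0, 0], 0.75]
    - [[0, 0, -21], [-0.04, 0, 0], 0.75]
    - [[0, 0, -31.5], [-0.04, 0, 0], 0.75]
    - [[0, 0, -42], [-0.04, 0, 0], 0.75]
    - [[0, 0, -52.5], [-0.04, 0, 0], 0.75]
    - [[0, 0, -63], [-0.04, 0, 0], 0.75]
    - [[0, 0, -73.5], [-0.04, 0, 0], 0.75]
    - [[0, 0, -84], [-0.04, 0, 0], 0.75]
    - [[0, 0, -94.5], [-0.04, 0, 0], 0.75]
    - [[0, 0, -105], [-0.04, 0, 0], 0.75]

```text
time_s: 14.25
position: [0.5516, -0.0376, 0.1543]
eef_rot: [[0.962, 0.272, 0.001], [0.272, -0.962, -0.001], [0.0, 0.001, -1.0]]
ft_force: [-0.3, 0.0, 0.0]
grip_width: 0.75
```

>>> send_rows:
  targets:
    - [[0, 0, -10.5], [0, 0, 0], 0.75]
    - [[0, 0, -21], [0, 0, 0], 0.75]
    - [[0, 0, -31.5], [0, 0, 0], 0.75]
    - [[0, 0, -42], [0, 0, 0], 0.75]
    - [[0, 0, -52.5], [0, 0, 0], 0.75]
    - [[0, 0, -63], [0, 0, 0], 0.75]
    - [[0, 0, -73.5], [0, 0, 0], 0.75]
    - [[0, 0, -84], [0, 0, 0], 0.75]
    - [[0, 0, -94.5], [0, 0, 0], 0.75]
    - [[0, 0, -105], [0, 0, 0], 0.75]

```text
time_s: 15.5
position: [0.5516, -0.0375, 0.1543]
eef_rot: [[-0.517, 0.856, 0.001], [0.856, 0.517, -0.001], [-0.001, 0.0, -1.0]]
ft_force: [-0.2, 0.1, -0.3]
grip_width: 0.749
```

>>> send_rows:
  targets:
    - [[0, 0, -10.5], [0, 0, 0], 0.75]
    - [[0, 0, -21], [0, 0, 0], 0.75]
    - [[0, 0, -31.5], [0, 0, 0], 0.75]
    - [[0, 0, -42], [0, 0, 0], 0.75]
    - [[0, 0, -52.5], [0, 0, 0], 0.75]
    - [[0, 0, -63], [0, 0, 0], 0.75]
    - [[0, 0, -73.5], [0, 0, 0], 0.75]
    - [[0, 0, -84], [0, 0, 0], 0.75]
    - [[0, 0, -90], [0, 0, 0], 0.75]
    - [[0, 0, -90], [0, 0, 0], 0.75]

```text
time_s: 16.75
position: [0.5517, -0.0375, 0.1543]
eef_rot: [[-0.856, -0.517, 0.001], [-0.517, 0.856, -0.001], [-0.0, -0.001, -1.0]]
ft_force: [-0.3, -0.3, 0.3]
grip_width: 0.745
```

```bash
python3 corr.py .5516 -.0376 .1545; python3 -c "
from h import *
for i in range(12):
    capture('top');s=sense();print(round(float(s['wrist_torque'][2]),4),end=' ')
"
```

```text
t 16.75 pos [ 0.5517 -0.0375  0.1543] q [-0.2823  0.241   1.7482 -0.0007  1.1513 -2.3956] F [-0.2986 -0.2803  0.2541] M [ 0.0835  0.0332 -0.0448] w 0.7447628733858795
[[-0.8562 -0.5166  0.0009]
 [-0.5166  0.8562 -0.0009]
 [-0.0003 -0.0012 -1.    ]]
shift cm [ 0.0086 -0.0031 -0.0229]
level turn deg [-0.0705  0.0144  0.    ]
0.0565 0.0126 -0.0656 0.0401 0.0287 -0.0017 -0.0087 0.047 0.0311 -0.0213 0.0375 -0.005
```

>>> send_rows:
  force: 40
  targets:
    - [[0, 0, 0], [0, 0, 0], 0.6]
    - [[0, 0, 0], [0, 0, 0], 0.5]
    - [[0, 0, 0], [0, 0, 0], 0.5]
    - [[0, 0, 0], [0, 0, 0], 0.5]
    - [[0, 0, 0], [0, 0, 0], 0.5]
    - [[0, 0, 10], [0, 0, 0.01], 0.5]
    - [[0, 0, 20], [0, 0, 0.02], 0.5]
    - [[0, 0, 30], [0, 0, 0.03], 0.5]
    - [[0, 0, 40], [0, 0, 0.04], 0.5]
    - [[0, 0, 50], [0, 0, 0.05], 0.5]

```text
time_s: 18.6
position: [0.5517, -0.0379, 0.1538]
eef_rot: [[-0.945, 0.328, 0.001], [0.328, 0.945, -0.002], [-0.002, -0.001, -1.0]]
ft_force: [0.6, -1.4, -0.8]
grip_width: 0.594
```

```bash
cat > tq.py <<'E'
from h import *
import sys
np.set_printoptions(precision=4,suppress=True)
s=sense();print("t",s["time_s"],s["position"],"q6",s["qpos"][5],"F",s["ft_force"],"w",s["grip_width"],"Mz",s["wrist_torque"][2],"tau6",s["joint_torque"][5])
a=[]
for i in range(int(sys.argv[1])):
    capture("top");s=sense();a.append([s["wrist_torque"][2],s["joint_torque"][5]])
a=np.array(a);print("Mz mean",a.mean(0),"sd",a.std(0),"q6",s["qpos"][5])
E
python3 tq.py 8
```

```text
t 18.6 [ 0.5517 -0.0379  0.1538] q6 -1.518051961874404 F [ 0.6082 -1.433  -0.7956] w 0.5938229383003775 Mz 0.005196060485390709 tau6 -1.7852825671434402
Mz mean [-0.048   0.1593] sd [0.0343 0.5523] q6 -1.5253595705294987
```

>>> send_rows:
  targets:
    - [[0, 0, 2.5], [0, 0, 0.003], 0.5]
    - [[0, 0, 5], [0, 0, 0.006], 0.5]
    - [[0, 0, 7.5], [0, 0, 0.008], 0.5]
    - [[0, 0, 10], [0, 0, 0.01], 0.5]
    - [[0, 0, 12.5], [0, 0, 0.014], 0.5]
    - [[0, 0, 15], [0, 0, 0.017], 0.5]
    - [[0, 0, 17.5], [0, 0, 0.02], 0.5]
    - [[0, 0, 20], [0, 0, 0.022], 0.5]
    - [[0, 0, 22.5], [0, 0, 0.025], 0.5]
    - [[0, 0, 25], [0, 0, 0.028], 0.5]

```text
time_s: 20.25
position: [0.5517, -0.038, 0.1535]
eef_rot: [[-0.722, 0.692, 0.001], [0.692, 0.722, -0.002], [-0.002, -0.001, -1.0]]
ft_force: [-0.5, -3.6, -1.8]
grip_width: 0.591
```

```bash
python3 tq.py 8
```

```text
t 20.25 [ 0.5517 -0.038   0.1535] q6 -1.0890405401242522 F [-0.5211 -3.6179 -1.8266] w 0.5909817660483305 Mz 0.08176468105214096 tau6 -0.400763601064682
Mz mean [-0.0168  0.0349] sd [0.0336 0.1286] q6 -1.0896819027519173
```

>>> send_rows:
  targets:
    - [[0, 0, 2.5], [0, 0, 0.003], 0.5]
    - [[0, 0, 5], [0, 0, 0.006], 0.5]
    - [[0, 0, 7.5], [0, 0, 0.008], 0.5]
    - [[0, 0, 10], [0, 0, 0.01], 0.5]
    - [[0, 0, 12.5], [0, 0, 0.014], 0.5]
    - [[0, 0, 15], [0, 0, 0.017], 0.5]
    - [[0, 0, 17.5], [0, 0, 0.02], 0.5]
    - [[0, 0, 20], [0, 0, 0.022], 0.5]
    - [[0, 0, 22.5], [0, 0, 0.025], 0.5]
    - [[0, 0, 25], [0, 0, 0.028], 0.5]

```text
time_s: 21.9
position: [0.5515, -0.0381, 0.1532]
eef_rot: [[-0.362, 0.932, 0.0], [0.932, 0.362, -0.002], [-0.002, -0.0, -1.0]]
ft_force: [-0.9, -4.2, -0.5]
grip_width: 0.593
```

```bash
sed -i 's/^a=np.array(a);/a=np.array(a);print(a.T);/' tq.py; python3 tq.py 8
```

```text
t 21.9 [ 0.5515 -0.0381  0.1532] q6 -0.6524957740603881 F [-0.8805 -4.233  -0.4939] w 0.5934051737936609 Mz 0.07853921715534404 tau6 -0.4011104442179203
[[-0.004   0.0083 -0.0658 -0.0153 -0.0046 -0.0405 -0.0143 -0.053 ]
 [-0.0928  0.3479  0.106  -0.0001 -0.0307 -0.0353 -0.0327 -0.0287]]
Mz mean [-0.0236  0.0292] sd [0.0246 0.1314] q6 -0.6538008899889857
```

>>> send_rows:
  targets:
    - [[0, 0, 2.5], [0, 0, 0.003], 0.5]
    - [[0, 0, 5], [0, 0, 0.006], 0.5]
    - [[0, 0, 7.5], [0, 0, 0.008], 0.5]
    - [[0, 0, 10], [0, 0, 0.01], 0.5]
    - [[0, 0, 12.5], [0, 0, 0.014], 0.5]
    - [[0, 0, 15], [0, 0, 0.017], 0.5]
    - [[0, 0, 17.5], [0, 0, 0.02], 0.5]
    - [[0, 0, 20], [0, 0, 0.022], 0.5]
    - [[0, 0, 22.5], [0, 0, 0.025], 0.5]
    - [[0, 0, 25], [0, 0, 0.028], 0.5]

```text
time_s: 23.55
position: [0.5514, -0.0381, 0.1529]
eef_rot: [[0.065, 0.998, 0.0], [0.998, -0.065, -0.002], [-0.002, 0.0, -1.0]]
ft_force: [-1.1, -4.0, 0.5]
grip_width: 0.59
```

```bash
python3 tq.py 5
```

```text
t 23.55 [ 0.5514 -0.0381  0.1529] q6 -0.21671290864383583 F [-1.1244 -3.9894  0.4969] w 0.5901037653262969 Mz 0.1876863203803698 tau6 -0.2585172560065985
[[0.0926 0.1441 0.0946 0.114  0.111 ]
 [0.0527 0.4904 0.2481 0.1425 0.1127]]
Mz mean [0.1113 0.2093] sd [0.0185 0.1542] q6 -0.21846020991566867
```

>>> send_rows:
  targets:
    - [[0, 0, 0], [0, 0, 0], 0.5]
    - [[0, 0, 0], [0, 0, 0], 0.5]
    - [[0, 0, 0], [0, 0, 0], 0.5]
    - [[0, 0, 0], [0, 0, 0], 0.5]
    - [[0, 0, 2.5], [0, 0, 0.003], 0.5]
    - [[0, 0, 5], [0, 0, 0.006], 0.5]
    - [[0, 0, 7.5], [0, 0, 0.008], 0.5]
    - [[0, 0, 10], [0, 0, 0.01], 0.5]
    - [[0, 0, 12.5], [0, 0, 0.014], 0.5]
    - [[0, 0, 15], [0, 0, 0.017], 0.5]

```text
time_s: 25.05
position: [0.5513, -0.0381, 0.1527]
eef_rot: [[0.321, 0.947, -0.0], [0.947, -0.321, -0.002], [-0.002, 0.001, -1.0]]
ft_force: [-2.8, -4.1, 0.7]
grip_width: 0.594
```

```bash
python3 tq.py 5
```

```text
t 25.05 [ 0.5513 -0.0381  0.1527] q6 0.0444088496617217 F [-2.8395 -4.094   0.7296] w 0.5943695972259154 Mz 0.3152493604888913 tau6 -0.15697496943175793
[[0.2465 0.1775 0.1544 0.2336 0.2124]
 [0.1494 0.5915 0.3354 0.234  0.2102]]
Mz mean [0.2049 0.3041] sd [0.0344 0.1557] q6 0.042169156929170615
```

>>> send_rows:
  targets:
    - [[0, 0, 0], [0, 0, 0], 0.5]
    - [[0, 0, 0], [0, 0, 0], 0.5]
    - [[0, 0, 2.5], [0, 0, 0.003], 0.5]
    - [[0, 0, 5], [0, 0, 0.006], 0.5]
    - [[0, 0, 7.5], [0, 0, 0.008], 0.5]
    - [[0, 0, 10], [0, 0, 0.01], 0.5]
    - [[0, 0, 12.5], [0, 0, 0.014], 0.5]
    - [[0, 0, 15], [0, 0, 0.017], 0.5]
    - [[0, 0, 17.5], [0, 0, 0.02], 0.5]
    - [[0, 0, 20], [0, 0, 0.022], 0.5]

```text
time_s: 26.55
position: [0.5512, -0.038, 0.1525]
eef_rot: [[0.624, 0.782, -0.0], [0.782, -0.624, -0.002], [-0.002, 0.001, -1.0]]
ft_force: [-3.3, -3.5, 0.8]
grip_width: 0.588
```

```bash
python3 tq.py 6
```

```text
t 26.55 [ 0.5512 -0.038   0.1525] q6 0.39192370620377365 F [-3.3247 -3.5118  0.8456] w 0.5884078234246695 Mz 0.44230934671663535 tau6 -0.021861892892047763
[[0.374  0.3494 0.3362 0.2819 0.3549 0.3798]
 [0.2897 0.7314 0.4637 0.3691 0.3477 0.3436]]
Mz mean [0.346  0.4242] sd [0.0322 0.1469] q6 0.3899073520085187
```

>>> send_rows:
  targets:
    - [[0, 0, 0], [0, 0, 0], 0.75]
    - [[0, 0, 0], [0, 0, 0], 0.75]
    - [[0, 0, 0], [0, 0, 0], 0.75]
    - [[0, 0, 0], [0, 0, 0], 0.75]
    - [[0, 0, 0], [0, 0, -3], 0.75]
    - [[0, 0, 0], [0, 0, -7], 0.75]
    - [[0, 0, 0], [0, 0, -11], 0.75]
    - [[0, 0, 0], [0, 0, -15], 0.6]
    - [[0, 0, 0], [0, 0, -19], 0.3]
    - [[0, 0, 0], [0, 0, -22], 0]

```text
time_s: 28.1
position: [0.5515, -0.0376, 0.3746]
eef_rot: [[0.622, 0.783, 0.002], [0.783, -0.622, -0.002], [-0.001, 0.003, -1.0]]
ft_force: [0.5, 0.2, 0.1]
grip_width: 0.434
```

```bash
python3 corr.py .556 .205 .37; python3 - <<'E'
from h import *
s=sense();c=capture("wrist");cv2.imwrite("pics/w2.png",c["img"][:,:,::-1])
c=capture("side");cv2.imwrite("pics/s2.png",c["img"][:,:,::-1])
E
```

```text
t 28.1 pos [ 0.5515 -0.0376  0.3746] q [-0.2819  0.0547  1.5031 -0.0016  1.5815  0.3898] F [0.491  0.2457 0.0729] M [0.0092 0.1516 0.0193] w 0.43404038727830646
[[ 0.6223  0.7828  0.0017]
 [ 0.7828 -0.6223 -0.0022]
 [-0.0007  0.0027 -1.    ]]
shift cm [ 19.2675 -14.7436   0.4119]
level turn deg [ 0.1541  0.0376 -0.    ]
```

View pics/w2.png

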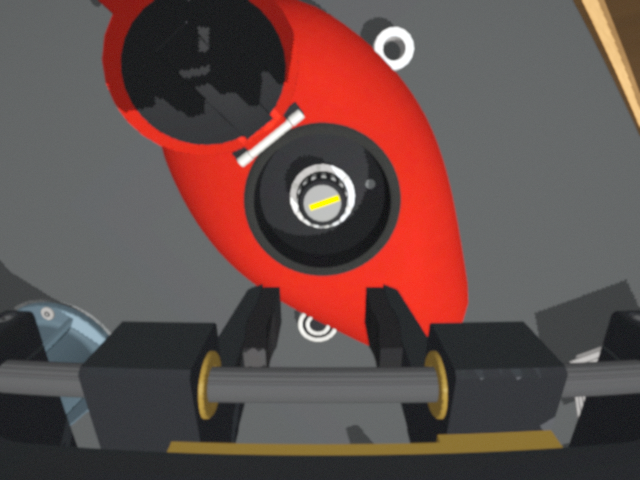

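View pics/s2.png

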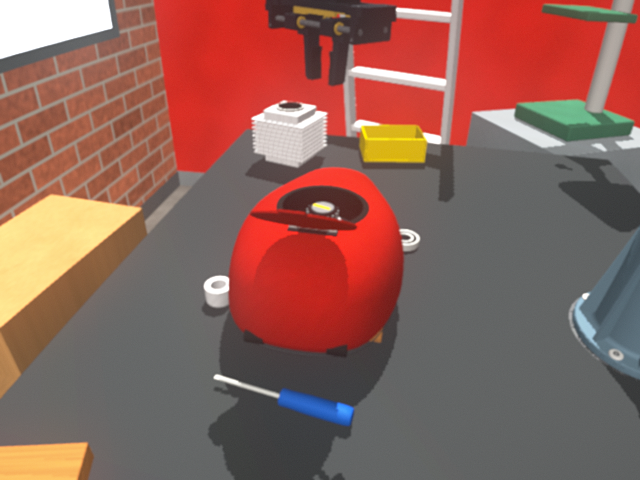

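```bash
python3 - <<'E'
from h import *
s=sense()
def ang(c,s,box):
    h=cv2.cvtColor(c["img"],cv2.COLOR_RGB2HSV);m=cv2.inRange(h,(20,120,120),(35,255,255))
    x0,y0,x1,y1=box;v,u=np.nonzero(m[y0:y1,x0:x1]);u=u+x0;v=v+y0
    P=np.array([onz(c,p,.163,s)[:2] for p in zip(u,v)]);w,V=np.linalg.eigh(np.cov(P.T));d=V[:,1]
    return np.degrees(np.arctan2(d[1],d[0]))%180,P.mean(0)
c=capture("wrist");print("now",ang(c,s,(290,180,360,230)))
c0=dict(c);c0["img"]=cv2.imread("pics/w1.png")[:,:,::-1].copy()
R0=np.array([[-0.3994,-0.9168,0.0013],[-0.9168,0.3994,-0.0005],[-0.0001,-0.0013,-1]])
print("before",ang(c0,{"eef_rot":R0,"position":np.array([.5519,-.0352,.3003])},(300,200,345,255)))
E
```

```text
now (np.float64(161.23580301021323), array([ 0.55373865, -0.03785091]))
before (np.float64(88.50120782264375), array([ 0.55196317, -0.03518053]))
```

>>> send_rows:
  targets:
    - [[0, 0, -6], [3, -2.3, 0], 0]
    - [[0, 0, -12], [6, -4.6, 0], 0]
    - [[0, 0, -18], [9, -7, 0], 0]
    - [[0, 0, -24], [12, -9.3, 0], 0]
    - [[0, 0, -30], [15, -11.6, 0], 0]
    - [[0, 0, -36], [18, -14, 0], 0]
    - [[0, 0, -38.6], [19.3, -14.8, 0.4], 0]
    - [[0, 0, -38.6], [19.3, -14.8, 0.4], 0]
    - [[0, 0, -38.6], [19.3, -14.8, 0.4], 0]
    - [[0, 0, -38.6], [19.3, -14.8, 0.4], 0]

```text
time_s: 29.5
position: [0.5565, 0.2042, 0.3695]
eef_rot: [[0.0, 1.0, 0.003], [1.0, -0.0, -0.003], [-0.003, 0.003, -1.0]]
ft_force: [-0.1, -0.0, 0.4]
grip_width: 0.003
```

```bash
python3 corr.py .556 .206 .249; python3 - <<'E'
from h import *
s=sense();c=capture("wrist");cv2.imwrite("pics/w3.png",c["img"][:,:,::-1])
E
```

```text
t 29.5 pos [0.5565 0.2042 0.3695] q [ 0.1534  0.1486  1.4111 -0.0034  1.579   0.1536] F [-0.1424 -0.0407  0.4116] M [-0.0218  0.049  -0.0068] w 0.0025407027012092492
[[ 0.0002  1.      0.0033]
 [ 1.     -0.0002 -0.003 ]
 [-0.003   0.0033 -1.    ]]
shift cm [ 0.212  -0.0873 12.0476]
level turn deg [ 0.1901  0.1693 -0.    ]
```

View pics/w3.png

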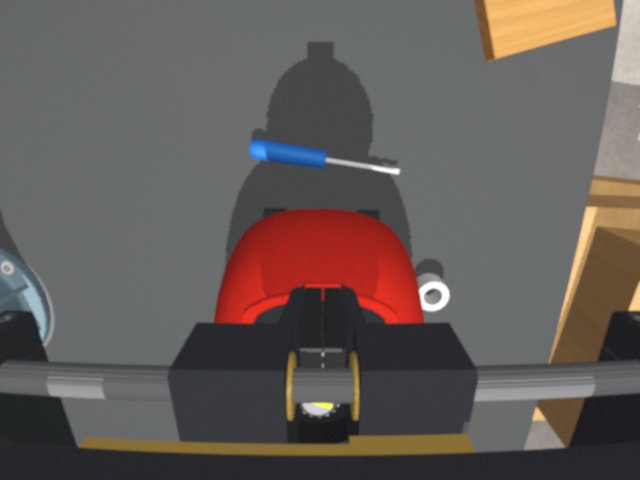

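>>> send_rows:
  targets:
    - [[0, 0, 0], [0.5, 0, 0], 0]
    - [[0, 0, 0], [0.8, 0, 2], 0]
    - [[0, 0, 0], [0.8, 0, 4], 0]
    - [[0, 0, 0], [0.8, 0, 6], 0]
    - [[0, 0, 0], [0.8, 0, 8], 0]
    - [[0, 0, 0], [0.8, 0, 10], 0]
    - [[0, 0, 0], [0.8, 0, 12], 0]
    - [[0, 0, 0], [0.8, 0, 12], 0]
    - [[0, 0, 0], [0.8, 0, 12], 0]
    - [[0, 0, 0], [0.8, 0, 12], 0]

```text
time_s: 30.8
position: [0.5575, 0.2121, 0.2509]
eef_rot: [[0.0, 1.0, 0.006], [1.0, 0.0, -0.003], [-0.003, 0.006, -1.0]]
ft_force: [-0.4, -0.2, 0.4]
grip_width: 0.004
```

```bash
python3 corr.py .556 .178 .249; python3 - <<'E'
from h import *
s=sense()
for n in("side","top"):
    c=capture(n);cv2.imwrite(f"pics/{n}4.png",c["img"][:,:,::-1])
E
```

```text
t 30.8 pos [0.5575 0.2121 0.2509] q [ 0.1665  0.2268  1.5563 -0.0035  1.3534  0.1673] F [-0.4083 -0.157   0.3635] M [-0.0595  0.0513 -0.0249] w 0.003913999000888551
[[ 0.      1.      0.0055]
 [ 1.      0.     -0.0026]
 [-0.0026  0.0055 -1.    ]]
shift cm [-3.4118 -0.1533  0.1959]
level turn deg [ 0.3179  0.1464 -0.    ]
```

View pics/side4.png

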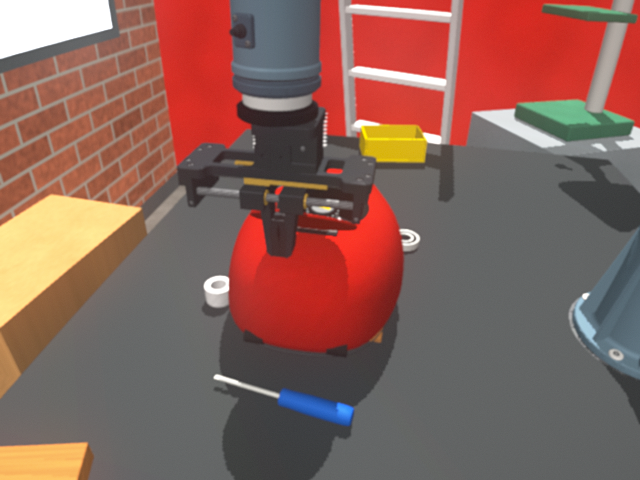

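View pics/top4.png

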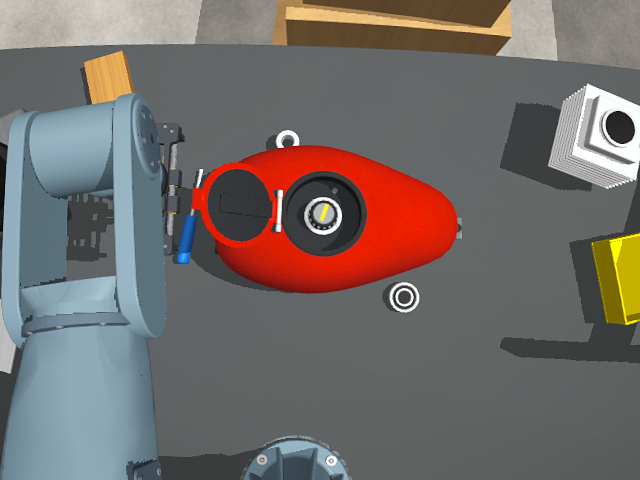

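>>> send_rows:
  targets:
    - [[0.3, 0.15, 0], [-1.7, 0, 0.2], 0]
    - [[0.3, 0.15, 0], [-2.9, 0, 0.2], 0]
    - [[0.3, 0.15, 0], [-3.9, 0, -0.5], 0]
    - [[0.3, 0.15, 0], [-5.1, -0.1, -1.7], 0]
    - [[0.3, 0.15, 0], [-6.3, -0.1, -2.8], 0]
    - [[0.3, 0.15, 0], [-7.7, -0.1, -3.8], 0]
    - [[0.3, 0.15, 0], [-9.2, -0.2, -4.6], 0]
    - [[0.3, 0.15, 0], [-10.7, -0.2, -5.2], 0]
    - [[0.3, 0.15, 0], [-12.3, -0.2, -5.7], 0]
    - [[0.3, 0.15, 0], [-13.4, -0.2, -6], 0]

```text
time_s: 32.15
position: [0.5547, 0.0768, 0.3105]
eef_rot: [[0.001, 1.0, -0.001], [1.0, -0.001, -0.0], [-0.0, -0.001, -1.0]]
ft_force: [0.4, 0.7, -1.0]
grip_width: 0.004
```

```bash
python3 st.py; python3 - <<'E'
from h import *
for n in("side",):
    c=capture(n);cv2.imwrite(f"pics/{n}5.png",c["img"][:,:,::-1])
E
```

```text
t 32.15 pos [0.5547 0.0768 0.3105] q [-0.0742  0.1048  1.5755 -0.0004  1.4627 -0.0732] F [ 0.3989  0.6737 -0.996 ] M [ 0.0491  0.0386 -0.0203] w 0.0037103737972305063
[[ 0.001   1.     -0.0014]
 [ 1.     -0.001  -0.0003]
 [-0.0003 -0.0014 -1.    ]]
```

View pics/side5.png

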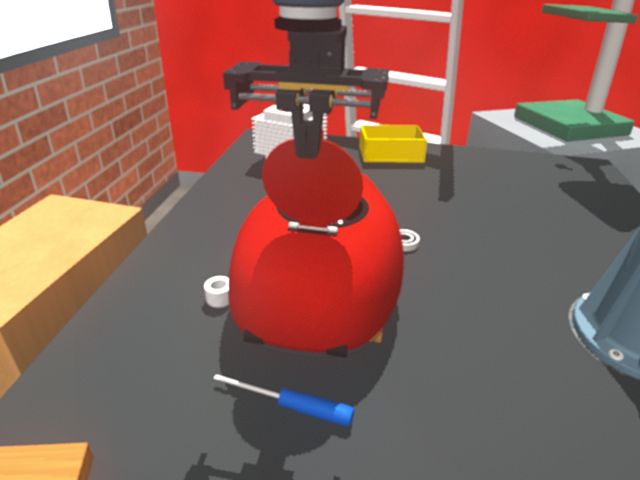

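>>> send_rows:
  targets:
    - [[0, 0, 0], [-1.3, 0, -0.1], 0]
    - [[0, 0, 0], [-2.6, 0, -0.2], 0]
    - [[0, 0, 0], [-3.9, 0, -0.2], 0]
    - [[0, 0, 0], [-5.2, 0, 0], 0]
    - [[0, 0, 0], [-6.2, 0, 0], 0]
    - [[0, 0, 0], [-7.2, 0, 0], 0]
    - [[0, 0, 0], [-8.2, 0, 0], 0]
    - [[0, 0, 0], [-8.2, 0, 0], 0]
    - [[0, 0, 0], [-8.2, 0, 0], 0]
    - [[0, 0, 0], [-8.2, 0, 0], 0]

```text
time_s: 33.45
position: [0.5548, -0.0058, 0.311]
eef_rot: [[0.001, 1.0, -0.001], [1.0, -0.001, -0.001], [-0.001, -0.001, -1.0]]
ft_force: [0.3, -0.1, -0.4]
grip_width: 0.005
```

```bash
python3 st.py; python3 - <<'E'
from h import *
for n in("side",):
    c=capture(n);cv2.imwrite(f"pics/{n}6.png",c["img"][:,:,::-1])
E
```

```text
t 33.45 pos [ 0.5548 -0.0058  0.311 ] q [-0.2237  0.0924  1.5881 -0.0011  1.4617 -0.2226] F [ 0.3425 -0.0723 -0.3997] M [-0.0867  0.0394  0.0345] w 0.004695230062593017
[[ 0.001   1.     -0.0008]
 [ 1.     -0.001  -0.0009]
 [-0.0009 -0.0008 -1.    ]]
```

View pics/side6.png

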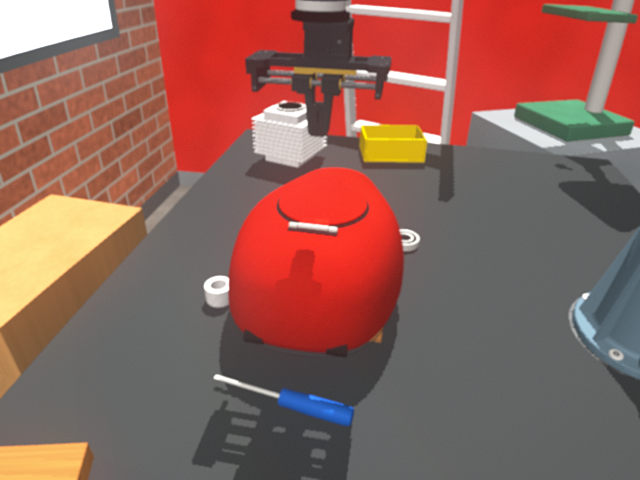

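>>> send_rows:
  targets:
    - [[0, 0, 0], [1, 0, -1], 0]
    - [[0, 0, 0], [5, 0, -2], 0]
    - [[0, 0, 0], [10, 0, -3], 0]
    - [[0, 0, 0], [15, 0, -4], 0]
    - [[0, 0, 0], [20, 0, -4], 0]
    - [[0, 0, 0], [25, 0, -4], 0]
    - [[0, 0, 0], [30, 0, -4], 0]
    - [[0, 0, 0], [33, 0, -4], 0]
    - [[0, 0, 0], [33, 0, -4], 0]
    - [[0, 0, 0], [33, 0, -4], 0]

```text
time_s: 34.75
position: [0.555, 0.3242, 0.3509]
eef_rot: [[0.001, 1.0, -0.001], [1.0, -0.001, -0.001], [-0.001, -0.001, -1.0]]
ft_force: [0.9, -0.1, 0.5]
grip_width: 0.005
```

```bash
python3 st.py; python3 - <<'E'
from h import *
T=capture("top");cv2.imwrite("pics/top7.png",T["img"][:,:,::-1]);S=capture("side")
a=cv2.imread("pics/top0.png")[:,:,::-1];b=cv2.imread("pics/side0.png")[:,:,::-1]
for n,p,q,boxes in(("top",a,T["img"],{"bush":(270,125,305,147),"bearing":(385,278,425,316)}),("side",b,S["img"],{"bush":(200,272,232,310),"bearing":(398,225,425,255),"driver":(210,370,360,430)})):
    for k,(x0,y0,x1,y1) in boxes.items():
        print(n,k,"mean abs diff",np.abs(p[y0:y1,x0:x1].astype(int)-q[y0:y1,x0:x1]).mean())
E
```

```text
t 34.75 pos [0.555  0.3242 0.3509] q [ 0.3448  0.2727  1.3011 -0.001   1.569   0.3453] F [ 0.8582 -0.1009  0.4965] M [-0.0442  0.0702  0.0016] w 0.004665079658971241
[[ 0.0005  1.     -0.0007]
 [ 1.     -0.0005 -0.0013]
 [-0.0013 -0.0007 -1.    ]]
top bush mean abs diff 4.042424242424242
top bearing mean abs diff 4.576315789473684
side bush mean abs diff 0.9610745614035088
side bearing mean abs diff 1.3325102880658437
side driver mean abs diff 10.57911111111111
```

View pics/top7.png

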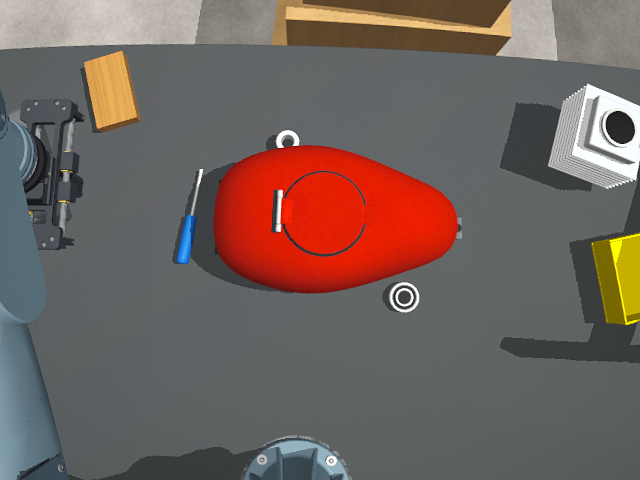

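The top view shows the door lying flush over the pocket (centre about 323,213). The bush (287,140), bearing (404,297) and screwdriver (handle end 183,255) are where they started. The driver box differs a little from the first picture because of the changed shadow.

```bash
python3 -c "
from station import *
print(close_job())"
```

```text
the job is handed in; nothing more can be done
None
```

The cap is screwed down with its seal nipped, the filler door has snapped shut over it, and the job was handed in at about 35 s of the 72 s allowed.

- **Cap:** It took three grips. The first was about 2.5 mm off centre and put roughly 15 N sideways on the cap, so I released, re-centred and gripped again. The seal touched after about 450° of turning. I stopped at about 0.44 N m while turning, which is roughly 0.65–0.8 rad past touch.
- **Cap after release:** The yellow bar had moved 107° (mod 180), against 106.6° expected from the joint turn less the ease-back to 0.3 rad. That means the grip did not slip and the cap sits at about 0.3 rad past touch.
- **Door:** I pushed it over from the nose side with the closed fingers. The side and top pictures show it lying flush. I had no direct reading of the door angle.
- **Loose parts:** The bush and bearing patches match the first pictures. The screwdriver patch differed more (mean 10.6 grey levels); I put that down to the changed shadow, because the screwdriver stands at the same pixels in the top view.
- **Disagreement:** The first camera estimate of the cap's y position was about 2.5 mm off the centre felt by the jaws. I used the felt centre.

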